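Cap a row of sample tubes in the bench capping press

TASK

Slide the tube rack that carries the raised cap strip into the capping press, tubes first, fully home against the stop. Press the press's sprung arm down until its catch holds it, then push the plunger head all the way down to its stop so that the caps go home (do not push the caps on by hand), let the plunger come back up, and press the release tab so that the arm springs fully open again. Leave the capped rack in the press and the other things on the bench where they are.

Things in the scene. Friction and masses are not known exactly. Their poses are not given: they have to be found in the camera images.
- press: White and aluminium capping press, fixed. Origin on the bench at the stop wall's face; x runs along the channel INTO the press, y across, z up. The bench is the channel floor. Rails 24 mm high, 54 mm apart, x = -62 to 0 mm, flaring to a 72 mm mouth at x = -86. Stop wall 44 mm high. Two cheeks 100 mm high, 70 mm over all, x = 22 to 104. Arm up, all at x below -80 mm is clear from above.
- press_stop (a point): Centre of the stop wall's face, 20 mm above the bench, axes as press.
- press_arm (a joint): Sprung hinged arm that carries the plunger (aluminium beam, 28 mm wide, 14 mm thick). Radians, grows as it is pressed down: 0 = open (free end 0.85 rad above level), 0.85 = level, 0.90 = bottom stop. A spring pushes it open. Pressed to the bottom stop (about 9 N at the pad) the catch behind the hinge snaps in, and holds it at about 0.81 (a little above level) when let go.
- hinge_axis (a point): The arm's hinge axis (horizontal, along the press's y), at x = 45, z = 85 mm in the press frame. Axes as press.
- thumb_pad (a point): Centre of the top of the grey thumb pad (36 mm along the arm, 40 mm across) at the arm's free end, where the arm is pressed down; 144 mm from the hinge along the arm, 13 mm above its centre line. z is the pad's outward normal, -x points to the free end. Arm level: at x = -99, z = 98 mm in the press frame.
- plunger (a joint): The sprung plunger through the arm, in metres pressed: 0 = up, 0.016 = down at its stop. The spring takes 2 N to start and 6 N at the stop, plus 7 to 9 N more over the last 9 mm while it drives the caps home (about 15 N in all); once latched, the arm gives a few mm under this push before it bottoms.
- plunger_top (a point): Centre of the top face of the plunger's round grey head (44 mm across, 52 mm above the arm's centre line when up); z axis outwards along the stroke. Arm latched and plunger up: it is at about x = -44, z = 140 mm in the press frame. It is driven down square to the arm.
- release_tab (a joint): The sprung catch behind the hinge, in radians: 0 = at rest, 0.40 = tab fully down. Pressing the tab down with the arm latched frees the arm at about 0.2 to 0.3 (some 10 to 15 mm down, about 15 N); the arm then swings up by itself.
- tab_top (a point): Centre of the top face of the grey release tab (30 mm along the press's x, 46 mm across) at the rear of the press, at x = 133, z = 84 mm in the press frame when at rest; press it straight down.
- rack: The loose white tube rack to be capped, 160 mm long (x), 50 mm wide (y), 40 mm high, 0.2 to 0.4 kg; its origin is the centre of its underside on the bench. The +x 95 mm hold four upright tubes under the cap strip; the -x 65 mm are a solid grip block. Home in the press its x axis agrees with the press's and its origin is at x = -80 mm in the press frame.
- rack_grip (a point): Middle of the rack's grip block, 52 mm to -x of the rack's origin and 25 mm above its underside; grasp here from above across the 50 mm width. Axes as rack.
- rack_front (a point): Centre of the rack's tube-end face, 20 mm above its underside; it meets the press's stop face.
- caps (a joint): The grey cap strip over the four tubes, in metres pressed: 0 = raised (top face 56 mm above the rack's underside), 0.0085 = hard home. It moves stiffly (7 N) and stays where it is put; a full plunger stroke leaves it at about 0.0075.
- caps_top (a point): Centre of the top face of the cap strip (80 mm long, 30 mm wide, 8 mm thick), 35 mm to +x of the rack's origin.
- spare_rack: A second white rack of the same shape, without a cap strip (its top is flat at 40 mm): a bystander. Origin at the centre of its underside.
- bottle: White reagent bottle, 60 mm across, 120 mm high, a bystander; origin at the centre of its underside.
- tip_box: Blue box with a clear lid, 119 x 84 x 72 mm, a bystander; origin at the centre of its underside.
Things that resemble listed ones, but are neither listed nor needed, are in the scene too. Leave any green look-alike of the rack alone.

How it is judged (in metres and radians):
On the way, in this order (a step that is already met when the one before it is completed fails the run):
1. the rack stands fully home in the channel, tube end against the stop (within 5 mm) (x of rack_front in the frame of press_stop above -0.005 m and horizontal distance between rack_front and press_stop below 0.008 m and angle between the x axis of rack and the x axis of press, either way round below 0.1 rad and angle between rack's own z axis and vertical below 0.05 rad), for 0.2 s.
2. the arm is down and held by its catch alone, the robot not touching it, with the rack under it and the caps still raised (value of joint press_arm above 0.75 rad and contact force between each of the arm, the fingers and press below 0.3 N and value of joint caps below 0.002 m and horizontal distance between rack_front and press_stop below 0.01 m), for 0.3 s.
3. the plunger is pressed to its stop with the arm latched, and the caps are driven home (value of joint plunger above 0.0145 m and value of joint press_arm above 0.75 rad and value of joint caps above 0.005 m), for 0.1 s.
4. the plunger is let up again while the arm is still latched (value of joint plunger below 0.003 m and value of joint press_arm above 0.75 rad), for 0.1 s.
5. the catch is released and the arm has sprung open (value of joint press_arm below 0.08 rad), for 0.2 s.
At the end, for the whole second after the job is handed in: The caps are home (joint caps over 5 mm), the arm is open (below 0.08 rad), the plunger is up (under 3 mm), the release tab is back at rest, and the rack stands at rest and level in the press with its tube end within 12 mm of the stop (value of joint caps above 0.005 m and value of joint press_arm below 0.08 rad and value of joint plunger below 0.003 m and value of joint release_tab below 0.06 rad and horizontal distance between rack_front and press_stop below 0.012 m and angle between the x axis of rack and the x axis of press, either way round below 0.1 rad and angle between rack's own z axis and vertical below 0.05 rad and linear speed of rack below 0.01 m/s); the robot touches nothing.
It fails at once if the spare rack, the bottle or the tip box is shifted by more than 25 mm (distance of any of spare_rack, bottle, tip_box from where it was at the start of the episode above 0.025 m).
It also fails if it takes over 61 s, if anything falls off the work surface, if the arm or the gripper's body presses on something with over 40 N, if the wrist force passes 120 N, or if a joint passes its speed limit or range.

ROBOT

A 7-joint arm with a two-finger parallel gripper is mounted at the origin on the work surface. World frame = base frame: x ahead of the robot, y to its left, z up, the work surface at z = 0. Lengths are in m, angles in degrees, forces in N, time in s.
With the tool pointing down it reaches from about 0.425 to 0.875 m from the base axis. Payload 4.7 kg.
Tool frame: the origin (TCP) lies at the very end of the fingers, on their centre line; the grasp point (between the pads) lies 19 mm behind it; z points along the fingers, y is the line along which they close (so a half turn about z gives the same grasp; the last joint's range is limited). The gripper opens to 87 mm and grips with 3 to 60 N. Pads are 19 mm wide; open, the fingers measure 117 mm over their backs; the gripper's body (75 mm by 190 mm) begins 51 mm behind the grasp point.
Start: joints at [68.703, 18.392, -4.016, 83.108, 1.295, 78.541, -3.26], TCP at [0.245, -0.602, 0.223] pointing down, gripper open.
Joint ranges: [-163.93, 163.93], [-17.29, 119.83], [-79.2, 71.16], [3.27, 140.29], [-89.18, 269.18], [5.43, 117.66], [-154.24, 154.24]. Speed limits (degrees/s): [147.25, 147.25, 180, 180, 180, 180, 180].

INTERFACE

Orientations are given as [roll, pitch, yaw] about the fixed x, y, z axes, in that order (R = Rz(yaw) Ry(pitch) Rx(roll)).
In Python, from cell import get_obs, cams, ticket, finder gives the robot as it stands.
- The arm moves only by the shell command python3 -m creep 'ROWS' [FORCE]. ROWS is text: rows parted by semicolons, each of 5 numbers parted by spaces: the shift along the world's x, y, z in m, then the turn about the world's z in degrees, then the finger opening in m, from 0 to 0.087. A call has 1 to 8 rows; each row shifts and turns the commanded pose from where the row before left it; what a row does not reach is not made up. A row lasts 1/8 s, in which the tool goes at most 62.5 mm and 10.7 degrees, less where a joint would pass 70% of its speed; a pose out of reach is approached as far as the arm can. A call with a gripper value outside its range is refused whole. The fingers move at their own pace and stop on an object; FORCE is the grip in N (left out, the last holds). Time passes only in rows, so rows that do not move let the fingers close. It gives the time, the measured TCP pose, the force, the opening and the grip force at its end, in the units of the state.
- get_obs(): the state, without advancing time (a new reading comes with each control period).
- cams.read_camera(name): name is "side" or "top"; returns the picture (384x512x3 uint8, red, green, blue); there is no depth.
- cams.calibration(name): a dict with "fx", "fy", "cx", "cy" (pixels), "k1" (the pictures are not rectified: a ray, as slopes to the right and down, at radius r is drawn at 1 + k1 r^2 times it, then the intrinsics apply), "extrinsics" (4x4, takes a point from world to camera coordinates). Camera axes: x right, y down, z forward; pixel columns grow to the right and rows downward; lengths in m; the calibration is good to about 2 mm. A picture is of the moment at which its call begins. calibration takes no time and is no camera call.
- ticket.sign_off(): hands the job in; it is judged then, once.
Trained networks look in the newest picture that a camera, given by its name, has taken for a name from the list of things; names that differ only in an ending like _2 or _b are one class to them, and where a whole thing is asked for, a point or a joint stands for the part that bears it (a point fixed in the world has none). Each returns a list of dicts, best first, with "p" (0 to 1); they miss things now and then, are a little off and sometimes report something else, mostly with a low value. They report only what shows in the picture. A call takes as long as a camera call. They do not tell look-alikes from the thing itself.
- finder.masks_of(name, camera): "mask" (384x512 bool, what is visible of it) and "xy" ([column, row] in pixels, amid what is visible of it).
- finder.tip_of(name, camera): "xy" ([column, row] in pixels: a listed point, or the origin of a listed thing).
The state is a dict: "time_s": time; "qpos": joint angles; "joint_velocities": joint speeds; "effort": joint torques, N m; "tool_pos": TCP position; "tool_rot": TCP orientation; "force": force on the tool from outside, world axes, zero at the start; "wrist_torque": the same for the moment, N m; "grip_width": finger opening in m; "grasp_force": force on a finger pad.
Only numpy, scipy, OpenCV 4.12 (cv2) and the standard library are available. Lean on these libraries where they do the work, as an engineer would, in place of code of your own. Each camera call takes 0.05 s, during which the arm holds its last target. There are 200 camera calls.

## Working session

There is one attempt and no reset: what is moved stays moved. The work goes in short steps, Python scripts to look and compute and a shell command to move; the robot and the scene stay as the last step left them, time stands still between calls to the robot, and variables do not carry over. Pictures are saved under pics/ and viewed, at most 10 in all, crops included, and the job is handed in when it is done.

```bash
mkdir -p pics; ls; cat > h.py <<'E'
import numpy as np, cv2
from cell import get_obs, cams, ticket, finder
def ray(cam,uv):
    c=cams.calibration(cam);u=np.array([(uv[0]-c["cx"])/c["fx"],(uv[1]-c["cy"])/c["fy"]])
    s=u.copy()
    for _ in range(20): s=u/(1+c["k1"]*(s@s))
    E=np.array(c["extrinsics"]);R=E[:3,:3];o=-R.T@E[:3,3]
    return o,R.T@np.array([s[0],s[1],1.])
def at_z(cam,uv,z):
    o,d=ray(cam,uv);return o+d*(z-o[2])/d[2]
def proj(cam,P):
    c=cams.calibration(cam);E=np.array(c["extrinsics"]);p=E[:3,:3]@np.asarray(P,float)+E[:3,3];s=p[:2]/p[2]
    s=s*(1+c["k1"]*(s@s));return np.array([c["fx"]*s[0]+c["cx"],c["fy"]*s[1]+c["cy"]])
def tri(ua,ub):
    (o1,d1),(o2,d2)=ray("top",ua),ray("side",ub);A=np.c_[d1,-d2];t=np.linalg.lstsq(A,o2-o1,rcond=None)[0]
    a,b=o1+d1*t[0],o2+d2*t[1];return (a+b)/2,np.linalg.norm(a-b)
E
python3 - <<'E'
from h import *
im={c:cams.read_camera(c) for c in("top","side")}
for c in im: cv2.imwrite(f"pics/{c}0.png",im[c][...,::-1]); cal=cams.calibration(c);E=np.array(cal["extrinsics"]);print(c,(-E[:3,:3].T@E[:3,3]).round(3),E[2,:3].round(2),cal["fx"])
np.set_printoptions(precision=1,suppress=True)
for n in["rack","rack_grip","rack_front","caps_top","press","press_stop","hinge_axis","thumb_pad","plunger_top","tab_top","spare_rack","bottle","tip_box"]:
  for c in im: print(n,c,[(round(r["p"],2),np.round(r["xy"],1).tolist()) for r in finder.tip_of(n,c)[:4]])
E
```

```text
pics
top [0.381 0.01  1.413] [ 0.11  0.   -0.99] 471.3511051146604
side [0.345 0.858 0.88 ] [ 0.16 -0.73 -0.66] 422.7721392827533
rack top [(0.81, [358.6, 229.7]), (0.69, [341.8, 274.2]), (0.37, [215.2, 184.2])]
rack side [(0.81, [353.6, 183.8]), (0.72, [310.1, 164.4]), (0.42, [243.0, 190.0])]
rack_grip top [(0.98, [378.3, 228.8]), (0.57, [360.3, 275.5])]
rack_grip side [(0.82, [315.4, 151.6]), (0.62, [205.9, 193.8]), (0.57, [355.7, 165.1])]
rack_front top [(0.91, [317.0, 277.5]), (0.7, [332.8, 228.4]), (0.62, [348.5, 225.0])]
rack_front side [(0.92, [309.3, 173.4]), (0.73, [354.4, 192.0])]
caps_top top [(0.75, [351.5, 223.4]), (0.62, [332.7, 278.6])]
caps_top side [(0.72, [356.3, 176.3]), (0.58, [310.5, 159.8])]
press top [(0.8, [212.2, 187.2]), (0.16, [333.0, 228.1])]
press side [(0.89, [246.2, 257.9])]
press_stop top [(0.68, [212.3, 186.0]), (0.23, [220.2, 173.8])]
press_stop side [(0.89, [249.1, 255.0])]
hinge_axis top [(0.83, [194.5, 184.7])]
hinge_axis side [(0.76, [243.5, 251.0])]
thumb_pad top [(0.98, [222.2, 177.1])]
thumb_pad side [(0.97, [247.0, 189.8]), (0.48, [185.2, 244.5])]
plunger_top top [(0.49, [194.4, 180.0])]
plunger_top side [(0.79, [238.8, 216.7])]
tab_top top [(0.59, [162.1, 185.3])]
tab_top side [(0.68, [235.6, 279.1])]
spare_rack top [(0.97, [352.3, 165.2])]
spare_rack side [(0.94, [255.1, 159.6])]
bottle top [(0.6, [292.7, 124.1])]
bottle side [(0.9, [200.8, 190.8]), (0.73, [310.0, 160.1])]
tip_box top [(0.94, [216.3, 130.2]), (0.71, [295.0, 120.7])]
tip_box side [(0.62, [186.7, 249.8])]
```

View pics/top0.png

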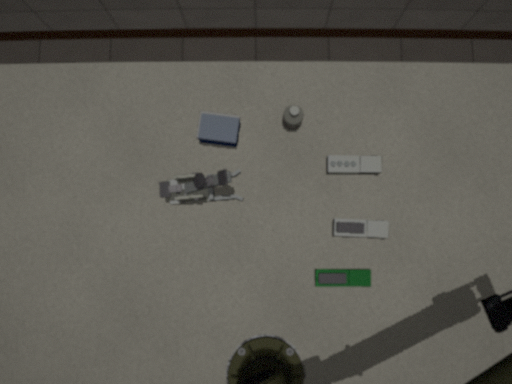

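View pics/side0.png

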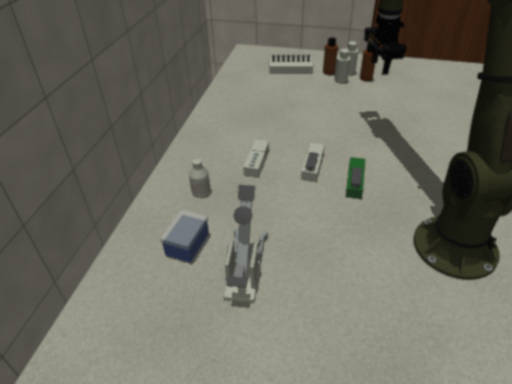

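Top picture: the white rack with the grey strip is at (361,229), the green look-alike at (343,277), the spare rack with open tubes at (354,164), and a far rack in side at (291,64). I choose (361,229) in top, which is (313,162) in side. The press is at (200,186), with its mouth to the right (world -y).

```bash
python3 - <<'E'
from h import *
im=cams.read_camera("top");s=cams.read_camera("side")
a=cv2.resize(im[205:250,325:400],None,fx=7,fy=7,interpolation=cv2.INTER_CUBIC)[:300,:525]
b=cv2.resize(im[160:215,150:250],None,fx=8,fy=8,interpolation=cv2.INTER_CUBIC)
out=np.zeros((600,800,3),np.uint8);out[:440,:800]=b;out=np.zeros((600,800,3),np.uint8)
b=cv2.resize(im[160:215,150:250],None,fx=5,fy=5,interpolation=cv2.INTER_CUBIC);out[:275,:500]=b
a=cv2.resize(im[205:250,325:400],None,fx=6,fy=6,interpolation=cv2.INTER_CUBIC);out[290:560,:450]=a
c=cv2.resize(s[175:315,215:280],None,fx=4,fy=4,interpolation=cv2.INTER_CUBIC);out[:560,520:780]=c
cv2.imwrite("pics/crop1.png",out[...,::-1])
for n in("rack","press"):
  for m in finder.masks_of(n,"top")[:3]:
    k=m["mask"].astype(np.uint8);pts=cv2.findNonZero(k);r=cv2.minAreaRect(pts);print(n,round(m["p"],2),np.round(m["xy"],1),k.sum(),cv2.boxPoints(r).round(1).tolist())
p=lambda n,t,s:print(n,np.round(tri(t,s)[0],4),round(tri(t,s)[1],4))
p("thumb",[222.2,177.1],[247,189.8]);p("plg",[194.4,180],[238.8,216.7]);p("tab",[162.1,185.3],[235.6,279.1]);p("hinge",[194.5,184.7],[243.5,251]);p("stop",[212.3,186],[249.1,255])
p("rgrip",[378.3,228.8],[315.4,151.6]);p("caps",[351.5,223.4],[310.5,159.8]);p("rfront",[332.8,228.4],[309.3,173.4]);p("rack",[358.6,229.7],[310.1,164.4])
for n,uv,z in[("grip",[378.3,228.8],.025),("front",[332.8,228.4],.02),("caps",[351.5,223.4],.056),("rack",[358.6,229.7],0),("spare",[352.3,165.2],0),("box",[216.3,130.2],0),("tab",[162.1,185.3],.084),("hinge",[194.5,184.7],.085),("stop",[212.3,186],.02)]: print(n,at_z("top",uv,z).round(4))
for n,uv,z in[("grip",[315.4,151.6],.025),("front",[309.3,173.4],.02),("tab",[235.6,279.1],.084),("hinge",[243.5,251],.085),("stop",[249.1,255],.02)]: print("s",n,at_z("side",uv,z).round(4))
E
```

```text
rack 0.97 [342.1 275.7] 1003 [[314.0, 268.0], [370.0, 268.0], [370.0, 287.0], [314.0, 287.0]]
rack 0.82 [365.5 228.7] 946 [[331.8999938964844, 235.8000030517578], [332.3999938964844, 218.5], [388.29998779296875, 220.10000610351562], [387.79998779296875, 237.3000030517578]]
press 0.78 [192.6 189.2] 1814 [[157.6999969482422, 174.89999389648438], [238.8000030517578, 168.6999969482422], [241.1999969482422, 199.0], [160.0, 205.1999969482422]]
press 0.51 [209.8 180.1] 616 [[181.5, 176.39999389648438], [228.3000030517578, 166.0], [232.10000610351562, 183.0], [185.3000030517578, 193.39999389648438]]
thumb [0.5501 0.1138 0.2086] 0.0022
plg [0.5486 0.1889 0.1897] 0.0047
tab [0.5401 0.2933 0.0936] 0.0079
hinge [0.5435 0.2025 0.0868] 0.0062
stop [0.5449 0.1586 0.021 ] 0.012
rgrip [ 0.423  -0.3321  0.0235] 0.0012
caps [ 0.4344 -0.2482  0.0492] 0.0082
rfront [ 0.4256 -0.1956  0.0347] 0.0019
rack [ 0.427  -0.2761  0.0091] 0.0111
grip [ 0.4235 -0.3317  0.025 ]
front [ 0.4251 -0.1978  0.02  ]
caps [ 0.4383 -0.2467  0.056 ]
rack [ 0.4217 -0.2783  0.    ]
spare [ 0.6174 -0.2632  0.    ]
box [0.7257 0.1515 0.    ]
tab [0.5453 0.296  0.084 ]
hinge [0.5468 0.2032 0.085 ]
stop [0.551  0.1594 0.02  ]
s grip [ 0.4222 -0.33    0.025 ]
s front [ 0.4279 -0.2138  0.02  ]
s tab [0.5384 0.2863 0.084 ]
s hinge [0.5409 0.201  0.085 ]
s stop [0.5391 0.1577 0.02  ]
```

View pics/crop1.png

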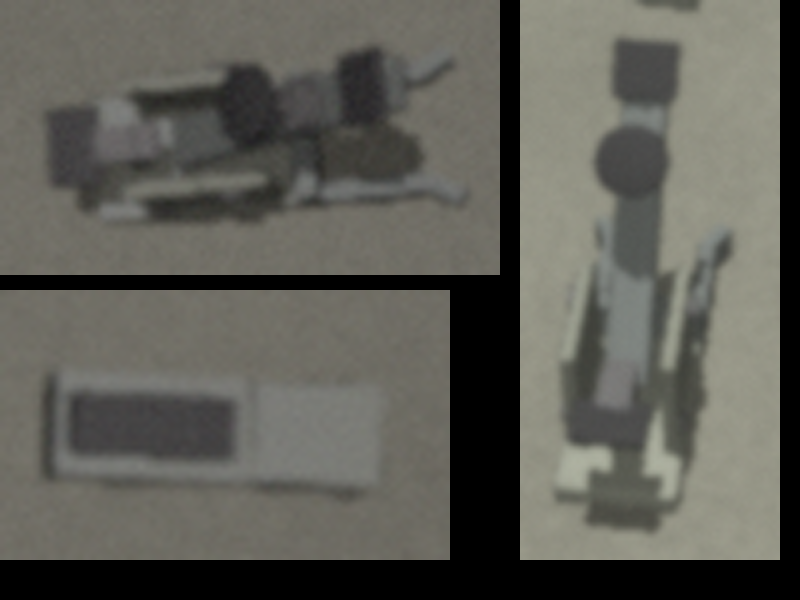

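The crop confirms the choice: white body, dark raised strip at the left (world +y) end, and grip block at the right. For the press I read from the crops: pad (222,177), plunger head (199.6,180.6), tab (164.6,189) and flare tips (240.5,172) and (242.6,200) in top. In side: pad (246.5,192), head (243,215.5), tab (236,280). I'll fit both poses.

```bash
python3 - <<'E'
from h import *
from scipy.optimize import least_squares
c,s=np.cos(.85),np.sin(.85)
th=np.array([45-144*c+13*s,0,85+144*s+13*c])/1e3; pl=np.array([45-89*c+52*s,0,85+89*s+52*c])/1e3
tab=[.133,0,.084]
O=[("top",th,(222,177.2)),("top",pl,(199.4,180.4)),("top",tab,(164.4,188.8)),("top",[-.086,-.036,.024],(240.3,171.8)),("top",[-.086,.036,.024],(242.5,199.8)),
("side",th,(246.3,191.3)),("side",pl,(242.9,215.3)),("side",tab,(236,280.3)),("side",[-.086,.036,.024],(267.5,233.5))]
def T(q,P):
    C,S=np.cos(q[2]),np.sin(q[2]);return np.array([q[0]+C*P[0]-S*P[1],q[1]+S*P[0]+C*P[1],P[2]])
f=lambda q,O:np.concatenate([proj(k,T(q,P))-uv for k,P,uv in O])
for O_ in(O,O[:5],O[5:]):
    r=least_squares(f,[.545,.16,1.6],args=(O_,),loss="soft_l1");print("press",r.x[:2].round(4),np.degrees(r.x[2]).round(2));print(r.fun.reshape(-1,2).round(1).tolist())
Z=.04
R=[("top",[.08,.025,Z],None)]
px=lambda X,Y:((X+.5)/6-.5+325,(Y-290+.5)/6-.5+205)
R=[("top",[.08,-.025,Z],px(57,375)),("top",[.08,.025,Z],px(55,480)),("top",[-.08,-.025,Z],px(380,384)),("top",[-.08,.025,Z],px(378,488)),("top",[.035,0,.056],px(151,427)),("side",[-.052,0,.025],(315.4,151.6))]
r=least_squares(f,[.425,-.28,1.57],args=(R,));print("rack",r.x[:2].round(4),np.degrees(r.x[2]).round(2),r.fun.reshape(-1,2).round(1).tolist())
print("grip",T(r.x,[-.052,0,.025]))
o=get_obs();print(o["tool_pos"],o["tool_rot"],o["time_s"])
E
```

```text
press [0.5462 0.1558] 94.11
[[-0.3, 1.1], [-2.0, 0.5], [0.2, -0.5], [1.1, 1.6], [0.5, -2.4], [0.6, 1.1], [-0.5, 0.6], [0.1, -0.3], [-2.9, -2.8]]
press [0.5475 0.1561] 95.13
[[-0.4, 0.3], [-2.1, 0.2], [0.2, -0.1], [0.8, 0.7], [0.6, -3.3]]
press [0.544  0.1557] 92.69
[[1.9, 1.2], [0.2, 0.6], [-0.4, -0.4], [-1.4, -2.4]]
rack [ 0.4249 -0.2769] 88.23 [[-0.4, 0.1], [-0.4, -0.2], [0.2, 0.2], [0.5, 0.0], [0.2, 0.3], [-0.4, 0.2]]
grip [ 0.42329321 -0.32889276  0.025     ]
[ 0.24453313 -0.60226131  0.22260709] [1.79994190e+02 3.02488022e-03 2.21012620e+01] 1.6
```

```bash
python3 -m creep '0.0255 0.039 -0.015 9.4 0.087;0.0255 0.039 -0.015 9.4 0.087;0.0255 0.039 -0.015 9.4 0.087;0.0255 0.039 -0.015 9.4 0.087;0.0255 0.039 -0.015 9.4 0.087;0.0255 0.039 -0.015 9.4 0.087;0.026 0.039 -0.015 9.7 0.087;0 0 0 0 0.087'
```

```text
time_s: 2.6
tool_pos: [0.4256, -0.3245, 0.1167]
tool_rot: [-180.0, -0.2, 88.7]
force: [-0.8, -0.5, 0.0]
grip_width: 0.0872
grasp_force: 0.0
```

```bash
python3 -m creep '-0.001 -0.002 -0.035 -0.4 0.087;-0.001 -0.002 -0.035 0 0.087;0 0 -0.03 0 0.087;0 0 -0.009 0 0.087;0 0 0 0 0.087'; python3 - <<'E'
from h import *
im=cams.read_camera("top");s=cams.read_camera("side")
out=np.zeros((400,800,3),np.uint8)
out[:360,:400]=cv2.resize(im[195:267,320:400],None,fx=5,fy=5,interpolation=cv2.INTER_CUBIC)
out[:400,400:]=cv2.resize(s[120:200,270:350],None,fx=5,fy=5,interpolation=cv2.INTER_CUBIC)
cv2.imwrite("pics/grasp.png",out[...,::-1])
E
```

```text
time_s: 3.22
tool_pos: [0.4214, -0.3338, 0.0088]
tool_rot: [-180.0, 0.0, 87.7]
force: [-0.4, -0.0, 0.2]
grip_width: 0.087
grasp_force: 0.0
```

View pics/grasp.png

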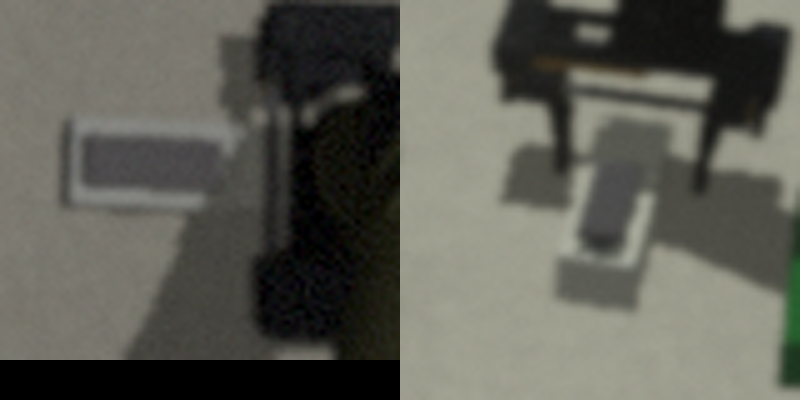

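The fingers straddle the grip block, with one on each side (side crop at (563,150) and (707,170)), so I'll close.

```bash
python3 -m creep '0 0 0 0 0.04;0 0 0 0 0.04;0 0 0 0 0.04;0 0 0 0 0.04;0 0 0 0 0.04;0 0 0 0 0.04' 35
```

```text
time_s: 4.08
tool_pos: [0.4219, -0.3333, 0.0087]
tool_rot: [180.0, 0.0, 87.8]
force: [0.3, -0.3, -0.5]
grip_width: 0.0498
grasp_force: 34.8
```

```bash
python3 - <<'E'
from h import *
from scipy.optimize import least_squares
im=cams.read_camera("top")
# refine press pose: clean enlarged crop, overlay model rails/cheeks for q
q=[.5468,.156,np.radians(94.6)]
def T(P):
    C,S=np.cos(q[2]),np.sin(q[2]);P=np.array(P)/1e3;return [q[0]+C*P[0]-S*P[1],q[1]+S*P[0]+C*P[1],P[2]]
big=cv2.resize(im[155:215,150:250],None,fx=8,fy=8,interpolation=cv2.INTER_CUBIC)[...,::-1].copy()
pp=lambda P:tuple(int(round(v)) for v in ((proj("top",T(P))-[150,155]+.5)*8-.5))
L=[]
for s in(1,-1):
    L+=[([-86,36*s,24],[-62,27*s,24]),([-62,27*s,24],[0,27*s,24]),([22,35*s,100],[104,35*s,100])]
for y in(-23,23): L.append(([118,y,84],[148,y,84]))
L+=[([118,-23,84],[118,23,84]),([148,-23,84],[148,23,84])]
for a,b in L: cv2.line(big,pp(a),pp(b),(0,0,255),1)
cv2.imwrite("pics/press_fit.png",big)
s=cams.read_camera("side");
b=cv2.resize(s[215:315,210:290],None,fx=6,fy=6,interpolation=cv2.INTER_CUBIC)[...,::-1].copy()
pp=lambda P:tuple(int(round(v)) for v in ((proj("side",T(P))-[210,215]+.5)*6-.5))
for a,c in L: cv2.line(b,pp(a),pp(c),(0,0,255),1)
out=np.zeros((600,800,3),np.uint8);bb=cv2.resize(big,(560,336));out[:336,:560]=bb;out[:,560:]=b[:600,100:340]
out=np.zeros((600,800,3),np.uint8)
cv2.imwrite("pics/press_fit_s.png",b)
E
```

```text
(no output)
```

View pics/press_fit.png

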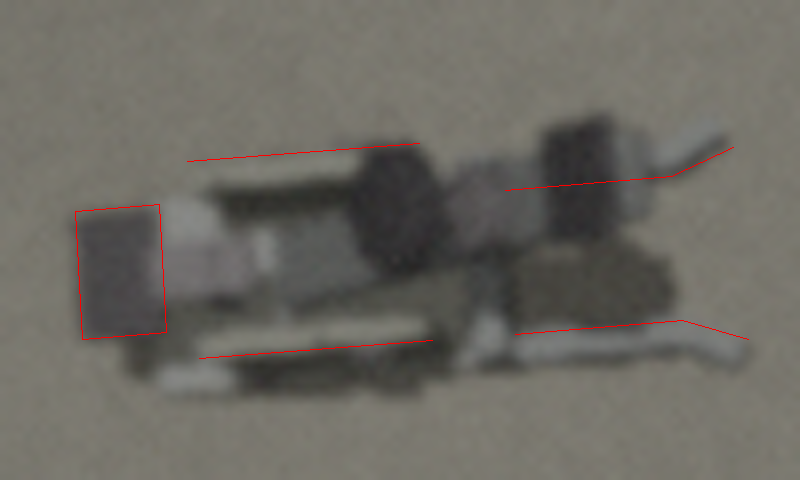

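View pics/press_fit_s.png

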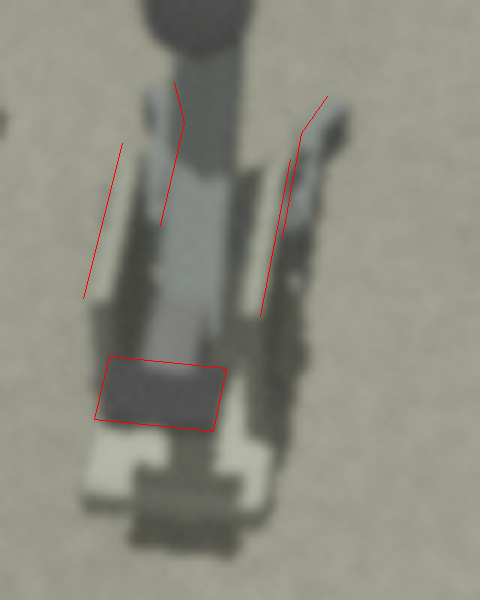

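The overlay agrees to about 2 mm in top: tab, cheeks and inner rail faces all sit on the lines. The rails slope a bit less than drawn, so I take the press at (0.546, 0.156), yaw about 94.2°. The rack is gripped at 49.8 mm, so I'll slide it to just before the mouth.

```bash
python3 -m creep '0.01 0.025 0 0 0.04;0.02 0.036 0 1 0.04;0.022 0.036 0 1 0.04;0.022 0.036 0 1 0.04;0.022 0.036 0 1 0.04;0.022 0.036 0 1.2 0.04;0.018 0.026 0 1.2 0.04;0.006 0.012 0 0 0.04'; python3 -m creep '0 0 0 0 0.04'; python3 - <<'E'
from h import *
im=cams.read_camera("top")
cv2.imwrite("pics/mouth.png",cv2.resize(im[150:240,150:290],None,fx=5.7,fy=5.7,interpolation=cv2.INTER_CUBIC)[...,::-1])
E
```

```text
time_s: 5.18
tool_pos: [0.564, -0.0891, 0.0087]
tool_rot: [-180.0, 0.0, 94.3]
force: [-1.6, -4.2, 5.3]
grip_width: 0.0494
grasp_force: 34.8
time_s: 5.3
tool_pos: [0.564, -0.089, 0.0087]
tool_rot: [180.0, -0.1, 94.2]
force: [0.6, 2.4, 2.6]
grip_width: 0.0496
grasp_force: 34.8
```

View pics/mouth.png

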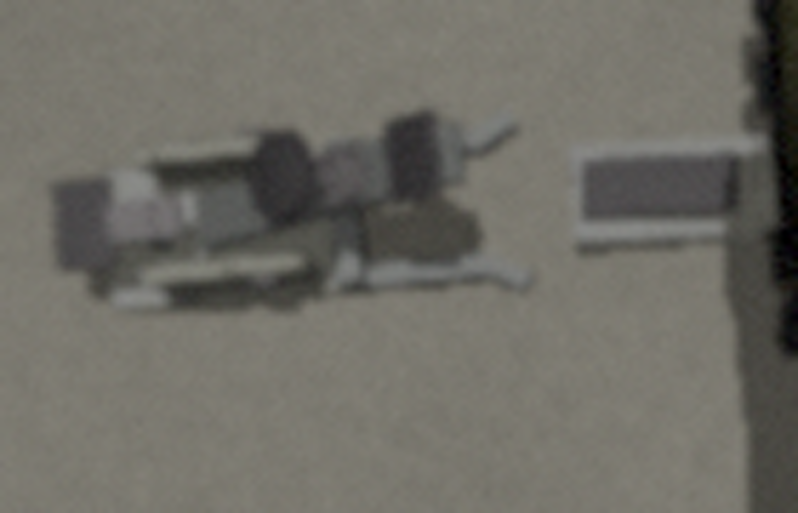

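The rack's front face (577,197) is in line with the mouth centre (522,202) and its slope matches the rails (about 3°), so I'll push in.

```bash
python3 -m creep '-0.001 0.016 0 0 0.04;-0.001 0.016 0 0 0.04;-0.0015 0.016 0 0 0.04;-0.001 0.014 0 0 0.04;-0.001 0.014 0 0 0.04;-0.001 0.012 0 0 0.04;0 0 0 0 0.04'; python3 -m creep '-0.0008 0.010 0 0 0.04;0 0 0 0 0.04'
```

```text
time_s: 6.22
tool_pos: [0.5575, 0.0008, 0.0087]
tool_rot: [179.9, -0.2, 94.3]
force: [2.1, 2.7, 1.5]
grip_width: 0.0501
grasp_force: 34.9
time_s: 6.48
tool_pos: [0.5569, 0.0085, 0.0087]
tool_rot: [179.9, -0.0, 94.2]
force: [4.0, 1.0, -0.2]
grip_width: 0.0498
grasp_force: 34.9
```

```bash
for i in 1 ; do python3 -m creep '-0.0002 0.004 0 0 0.04;0 0 0 0 0.04'; done; python3 -m creep '-0.0002 0.004 0 0 0.04;0 0 0 0 0.04'; python3 -m creep '-0.0002 0.003 0 0 0.04;0 0 0 0 0.04'
```

```text
time_s: 6.72
tool_pos: [0.5567, 0.011, 0.0087]
tool_rot: [179.9, 0.0, 94.1]
force: [5.0, -1.6, -0.6]
grip_width: 0.05
grasp_force: 34.9
time_s: 6.98
tool_pos: [0.5565, 0.015, 0.0087]
tool_rot: [179.9, 0.0, 94.1]
force: [4.5, -2.3, 0.3]
grip_width: 0.05
grasp_force: 34.9
time_s: 7.22
tool_pos: [0.5564, 0.0177, 0.0087]
tool_rot: [179.9, 0.1, 94.1]
force: [5.1, -3.0, 1.1]
grip_width: 0.05
grasp_force: 34.9
```

```bash
python3 -m creep '0.0002 0.003 0 0 0.04;0 0 0 0 0.04'; python3 -m creep '0 0.003 0 0 0.04;0 0 0 0 0.04'
```

```text
time_s: 7.48
tool_pos: [0.5563, 0.0208, 0.0087]
tool_rot: [180.0, 0.1, 94.2]
force: [3.7, -3.4, 1.9]
grip_width: 0.0501
grasp_force: 34.9
time_s: 7.72
tool_pos: [0.5563, 0.0209, 0.0087]
tool_rot: [180.0, 0.3, 94.1]
force: [2.8, -7.9, 2.0]
grip_width: 0.0499
grasp_force: 34.8
```

```bash
python3 -m creep '0 0.003 0 0 0.04;0 0 0 0 0.04;0 0 0 0 0.04'; python3 - <<'E'
from h import *
cams.read_camera("top")
s=cams.read_camera("side")
for n in("rack_front","rack_grip","press_stop","rack"):
  for c in("top","side"): print(n,c,[(round(r["p"],2),np.round(r["xy"],1).tolist(),at_z(c,r["xy"],{"rack_grip":.025,"rack":0}.get(n,.02)).round(3).tolist()) for r in finder.tip_of(n,c)[:3]])
E
```

```text
time_s: 8.1
tool_pos: [0.5563, 0.0209, 0.0087]
tool_rot: [-180.0, 0.4, 94.0]
force: [3.1, -13.4, 3.1]
grip_width: 0.0501
grasp_force: 34.7
rack_front top [(0.79, [318.3, 277.7], [0.281, -0.153, 0.02]), (0.55, [213.5, 190.1], [0.539, 0.156, 0.02])]
rack_front side [(0.86, [354.8, 192.7], [0.279, -0.148, 0.02]), (0.7, [244.4, 252.1], [0.554, 0.151, 0.02]), (0.29, [246.0, 192.0], [0.607, -0.084, 0.02])]
rack_grip top [(0.8, [361.0, 276.5], [0.285, -0.278, 0.025])]
rack_grip side [(0.95, [257.5, 217.6], [0.547, 0.022, 0.025]), (0.84, [358.0, 162.0], [0.277, -0.3, 0.025])]
press_stop top [(0.61, [211.2, 183.4], [0.559, 0.163, 0.02]), (0.3, [293.9, 119.6], [0.754, -0.085, 0.02]), (0.24, [212.6, 189.5], [0.541, 0.158, 0.02])]
press_stop side [(0.75, [247.9, 255.8], [0.542, 0.161, 0.02]), (0.64, [251.4, 236.7], [0.548, 0.093, 0.02])]
rack top [(0.87, [339.1, 273.7], [0.291, -0.218, 0.0]), (0.72, [244.3, 186.3], [0.553, 0.065, 0.0])]
rack side [(0.93, [355.0, 183.2], [0.279, -0.218, 0.0]), (0.63, [250.0, 234.5], [0.559, 0.068, 0.0])]
```

The rack is against the hard stop: y stays at 0.0209 while the force rises, and I predicted 0.020. I'll relax, open and rise.

```bash
python3 -m creep '0 -0.005 0 0 0.04;0 0 0 0 0.087;0 0 0 0 0.087;0 0 0 0 0.087;0 0 0 0 0.087'; python3 -m creep '0 0 0.03 0 0.087;0 0 0.05 0 0.087;0 0 0.055 0 0.087;0 0 0.055 0 0;0 0 0.05 0 0;0 0 0 0 0;0 0 0 0 0' 20;  python3 - <<'E'
from h import *
a=cams.read_camera("top");s=cams.read_camera("side")
out=np.zeros((400,800,3),np.uint8)
out[:350,:500]=cv2.resize(a[150:220,150:250],None,fx=5,fy=5,interpolation=cv2.INTER_CUBIC)
out[:400,520:]=cv2.resize(s[180:280,210:280],None,fx=4,fy=4,interpolation=cv2.INTER_CUBIC)
cv2.imwrite("pics/home.png",out[...,::-1])
E
```

```text
time_s: 9.22
tool_pos: [0.5553, 0.0233, 0.0083]
tool_rot: [-180.0, -0.0, 94.3]
force: [-0.2, -0.4, 0.2]
grip_width: 0.0816
grasp_force: 0.0
time_s: 10.1
tool_pos: [0.5554, 0.0228, 0.2479]
tool_rot: [-179.9, 0.0, 94.2]
force: [-0.3, 0.2, 0.2]
grip_width: 0.055
grasp_force: 0.0
```

View pics/home.png

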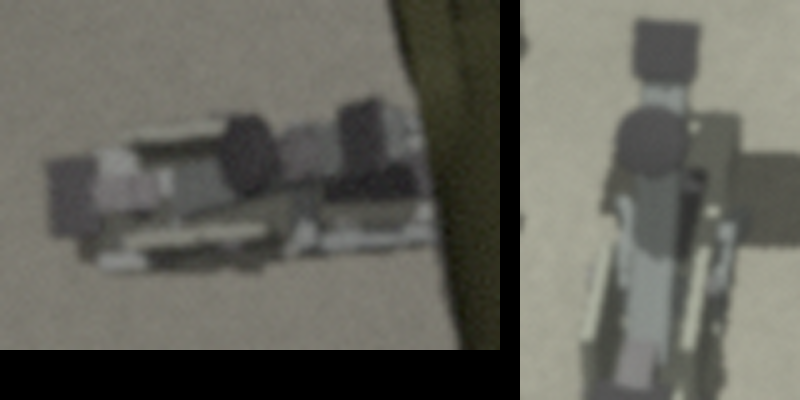

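The rack sits in the channel between the rails, with the cap strip at (325–415,183) under the arm. Next I close the fingers and go above the thumb pad.

```bash
python3 -m creep '-0.0015 0.025 0 0 0;-0.002 0.03 0 0 0;-0.002 0.03 0 0 0;-0.001 0.014 0 0 0;0 0 0 0 0;0 0 0 0 0;0 0 0 0 0' 20
```

```text
time_s: 11.08
tool_pos: [0.5497, 0.1202, 0.2484]
tool_rot: [-180.0, 0.0, 94.1]
force: [-0.0, 0.6, 0.7]
grip_width: 0.0006
grasp_force: 0.0
```

```bash
python3 -m creep '0 0 -0.025 0 0;0 0 -0.02 0 0;0.0006 -0.008 -0.0075 0 0;0.0006 -0.008 -0.0075 0 0;0.0006 -0.0075 -0.0085 0 0;0.0005 -0.0075 -0.0085 0 0;0.0005 -0.006 -0.009 0 0;0.0004 -0.006 -0.009 0 0'; python3 -m creep '0.0004 -0.005 -0.010 0 0;0.0003 -0.005 -0.010 0 0;0.0002 -0.003 -0.0105 0 0;0.0002 -0.003 -0.0105 0 0;0.0001 -0.002 -0.007 0 0;0 -0.001 -0.007 0 0;0 0 0 0 0'
```

```text
time_s: 12.08
tool_pos: [0.5532, 0.0795, 0.1539]
tool_rot: [179.9, -0.1, 94.2]
force: [-1.4, 5.5, 6.1]
grip_width: 0.0006
grasp_force: 4.0
time_s: 12.95
tool_pos: [0.5543, 0.0592, 0.0986]
tool_rot: [180.0, 0.0, 94.2]
force: [-0.0, 2.7, 5.7]
grip_width: 0.0004
grasp_force: 2.7
```

```bash
python3 -m creep '0 0 -0.004 0 0;0 0 -0.003 0 0;0 0 0 0 0'; python3 -m creep '0 0 -0.003 0 0;0 0 0 0 0'
```

```text
time_s: 13.32
tool_pos: [0.5543, 0.0587, 0.092]
tool_rot: [180.0, 0.1, 94.2]
force: [-0.8, 1.2, 6.6]
grip_width: 0.0005
grasp_force: 3.1
time_s: 13.58
tool_pos: [0.5545, 0.0587, 0.091]
tool_rot: [179.9, 0.1, 94.2]
force: [-5.0, 2.2, 16.9]
grip_width: 0.0004
grasp_force: 8.2
```

Bottom stop reached (17 N at z = 0.091). I'll lift straight off and look at whether the catch holds.

```bash
python3 -m creep '0 0 -0.001 0 0;0 0 0 0 0;0 0 0.008 0 0;0 0 0.008 0 0;0 0 0 0 0'; python3 -m creep '0 0 0.02 0 0;0 0 0.03 0 0;0 0 0.03 0 0;0 0 0 0 0'; python3 - <<'E'
from h import *
a=cams.read_camera("top");s=cams.read_camera("side")
for n in("thumb_pad","plunger_top","tab_top"):
  for c in("top","side"): print(n,c,[(round(r["p"],2),np.round(r["xy"],1).tolist()) for r in finder.tip_of(n,c)[:3]])
O=np.array([.5463,.157]);u=np.array([-.0732,.9973])
for n,x,z in(("pad",-.098,.104),("plg",-.044,.140),("tab",.133,.084)):
  P=[*(O+u*x),z];print(n,np.round(P,4),proj("top",P).round(1),proj("side",P).round(1))
out=np.zeros((400,800,3),np.uint8)
out[:350,:500]=cv2.resize(a[150:220,150:250],None,fx=5,fy=5,interpolation=cv2.INTER_CUBIC)
out[:400,520:]=cv2.resize(s[200:300,210:280],None,fx=4,fy=4,interpolation=cv2.INTER_CUBIC)
cv2.imwrite("pics/latched.png",out[...,::-1])
E
```

```text
time_s: 14.2
tool_pos: [0.5537, 0.058, 0.1035]
tool_rot: [-180.0, 0.1, 94.1]
force: [0.5, -0.1, -0.5]
grip_width: 0.0003
grasp_force: 0.0
time_s: 14.7
tool_pos: [0.5554, 0.0595, 0.1867]
tool_rot: [179.7, 0.1, 94.2]
force: [-0.1, 0.3, 0.3]
grip_width: 0.0007
grasp_force: 0.0
thumb_pad top [(0.57, [213.6, 188.2])]
thumb_pad side [(0.71, [248.5, 202.8])]
plunger_top top []
plunger_top side [(0.73, [201.6, 193.2]), (0.59, [244.0, 211.5]), (0.23, [246.6, 251.8])]
tab_top top [(0.62, [163.3, 191.0]), (0.33, [295.1, 121.6])]
tab_top side [(0.65, [235.4, 277.8])]
pad [0.5535 0.0593 0.104 ] [244.9 181.5] [251.5 205.9]
plg [0.5495 0.1131 0.14  ] [224.6 181.2] [247.8 210.1]
tab [0.5366 0.2896 0.084 ] [164.2 188.3] [236.  280.4]
```

View pics/latched.png

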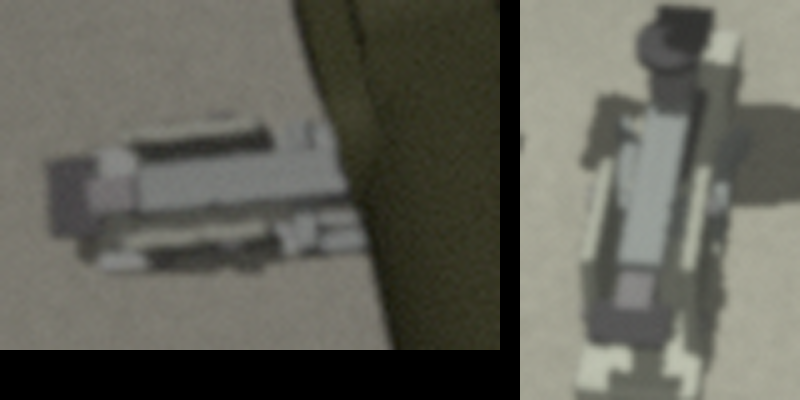

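The arm is down and held: in the side crop the beam is level and the plunger head is at (662,45), with the robot clear. Now the plunger.

```bash
python3 -m creep '-0.0015 0.015 0 0 0;-0.0015 0.02 0 0 0;-0.0015 0.0185 0 0 0;0 0 -0.02 0 0;0 0 -0.02 0 0;0 0 0 0 0'; python3 -m creep '0 0 -0.006 0 0;0 0 -0.005 0 0;0 0 0 0 0'; python3 -m creep '0 0 -0.005 0 0;0 0 -0.003 0 0;0 0 0 0 0'
```

```text
time_s: 15.85
tool_pos: [0.5477, 0.1119, 0.1408]
tool_rot: [-179.7, 0.0, 94.1]
force: [-0.3, -0.3, -0.3]
grip_width: 0.0004
grasp_force: 0.0
time_s: 16.23
tool_pos: [0.5495, 0.1124, 0.1327]
tool_rot: [180.0, 0.1, 94.2]
force: [-1.5, -2.6, 2.9]
grip_width: 0.0004
grasp_force: 1.6
time_s: 16.6
tool_pos: [0.55, 0.1124, 0.126]
tool_rot: [179.9, 0.1, 94.2]
force: [-2.0, -3.2, 9.6]
grip_width: 0.0004
grasp_force: 4.4
```

```bash
python3 -m creep '0 0 -0.004 0 0;0 0 -0.004 0 0;0 0 0 0 0'; python3 -m creep '0 0 -0.003 0 0;0 0 0 0 0'; python3 -m creep '0 0 -0.003 0 0;0 0 0 0 0'
```

```text
time_s: 16.98
tool_pos: [0.5504, 0.1118, 0.1217]
tool_rot: [179.9, 0.2, 94.1]
force: [-10.7, -6.3, 30.4]
grip_width: 0.0004
grasp_force: 15.0
time_s: 17.23
tool_pos: [0.5507, 0.1118, 0.1215]
tool_rot: [179.8, 0.3, 94.1]
force: [-17.1, -7.4, 45.8]
grip_width: 0.0007
grasp_force: 23.0
time_s: 17.48
tool_pos: [0.5509, 0.1119, 0.1213]
tool_rot: [179.8, 0.4, 94.1]
force: [-24.4, -10.6, 61.3]
grip_width: 0.0004
grasp_force: 30.9
```

Hard stop at 61 N. I'll release slowly and record force against height, to check that the plunger had its full 16 mm stroke.

```bash
python3 - <<'E'
from h import *
a=cams.read_camera("side")
cv2.imwrite("pics/pressed_raw.png",a[...,::-1])
for n in("thumb_pad","plunger_top","caps_top"): print(n,[(round(r["p"],2),np.round(r["xy"],1).tolist()) for r in finder.tip_of(n,"side")[:3]])
O=np.array([.5463,.157]);u=np.array([-.0732,.9973])
for x,z in((-.098,.104),(-.099,.098),(-.0995,.091)): print(proj("side",[*(O+u*x),z]).round(1))
E
python3 -m creep '0 0 0.008 0 0;0 0 0 0 0'; python3 -m creep '0 0 0.002 0 0;0 0 0 0 0';python3 -m creep '0 0 0.002 0 0;0 0 0 0 0';python3 -m creep '0 0 0.003 0 0;0 0 0 0 0'
```

```text
thumb_pad [(0.92, [249.9, 203.7]), (0.3, [242.6, 251.1])]
plunger_top [(0.52, [243.3, 248.1]), (0.41, [247.7, 215.3])]
caps_top [(0.61, [352.9, 176.0])]
[251.5 205.9]
[251.6 207.3]
[251.7 209. ]
time_s: 17.92
tool_pos: [0.5506, 0.1119, 0.1218]
tool_rot: [179.8, 0.2, 94.1]
force: [-5.9, -4.4, 19.9]
grip_width: 0.0003
grasp_force: 10.4
time_s: 18.18
tool_pos: [0.5504, 0.1123, 0.1226]
tool_rot: [179.8, 0.1, 94.2]
force: [-2.5, -2.6, 10.4]
grip_width: 0.0004
grasp_force: 5.0
time_s: 18.42
tool_pos: [0.5503, 0.1127, 0.1238]
tool_rot: [179.9, 0.1, 94.2]
force: [-1.7, -3.1, 6.4]
grip_width: 0.0008
grasp_force: 3.2
time_s: 18.68
tool_pos: [0.5502, 0.1129, 0.1265]
tool_rot: [179.9, 0.0, 94.2]
force: [1.0, -2.5, 3.9]
grip_width: 0.0004
grasp_force: 2.3
```

The force was back to spring-only (6 N) at z = 0.124, where a full stroke should put it, so the plunger reached its stop. I'll lift off and go to the release tab.

```bash
python3 -m creep '0 0 0.02 0 0;0 0 0.025 0 0;0 0 0.025 0 0;0 0 0 0 0'; python3 -m creep '-0.003 0.035 0 0 0;-0.003 0.036 0 0 0;-0.003 0.036 0 0 0;-0.002 0.035 0 0 0;-0.002 0.0345 0 0 0;0 0 0 0 0;0 0 0 0 0'
```

```text
time_s: 19.18
tool_pos: [0.5502, 0.1147, 0.198]
tool_rot: [179.8, -0.1, 94.3]
force: [0.1, -0.5, -0.2]
grip_width: 0.0002
grasp_force: 0.0
time_s: 20.05
tool_pos: [0.5359, 0.2891, 0.1947]
tool_rot: [-179.9, 0.1, 94.2]
force: [0.6, -0.0, -0.6]
grip_width: 0.0002
grasp_force: 0.0
```

```bash
python3 -m creep '0 0 -0.035 0 0;0 0 -0.04 0 0;0 0 -0.03 0 0;0 0 0 0 0'; python3 -m creep '0 0 -0.006 0 0;0 0 -0.005 0 0;0 0 0 0 0'; python3 -m creep '0 0 -0.005 0 0;0 0 0 0 0'; python3 -m creep '0 0 -0.005 0 0;0 0 0 0 0'
```

```text
time_s: 20.55
tool_pos: [0.535, 0.2868, 0.0879]
tool_rot: [-179.7, 0.2, 94.1]
force: [0.0, -0.7, 0.5]
grip_width: 0.0007
grasp_force: 0.0
time_s: 20.92
tool_pos: [0.5375, 0.2917, 0.0828]
tool_rot: [179.8, -0.1, 94.2]
force: [-2.0, 1.2, 8.5]
grip_width: 0.0004
grasp_force: 3.9
time_s: 21.18
tool_pos: [0.5373, 0.2952, 0.0797]
tool_rot: [179.6, -0.4, 94.3]
force: [-3.6, 4.1, 12.5]
grip_width: 0.0005
grasp_force: 7.4
time_s: 21.42
tool_pos: [0.5369, 0.2994, 0.0756]
tool_rot: [179.5, -0.7, 94.5]
force: [-4.1, 10.2, 14.8]
grip_width: 0.0006
grasp_force: 8.7
```

```bash
python3 -m creep '0 -0.004 -0.004 0 0;0 0 0 0 0'; python3 -m creep '0 -0.002 -0.004 0 0;0 0 0 0 0'; python3 - <<'E'
from h import *
cams.read_camera("side");cams.read_camera("top")
for c in("side","top"):
  for n in("thumb_pad","plunger_top"): print(c,n,[(round(r["p"],2),np.round(r["xy"],1).tolist()) for r in finder.tip_of(n,c)[:3]])
E
```

```text
time_s: 21.68
tool_pos: [0.5368, 0.3007, 0.0739]
tool_rot: [179.4, -1.2, 94.6]
force: [-6.7, 17.0, 19.9]
grip_width: 0.0007
grasp_force: 12.2
time_s: 21.92
tool_pos: [0.5366, 0.3027, 0.0712]
tool_rot: [179.2, -1.5, 94.7]
force: [-7.4, 22.6, 22.5]
grip_width: 0.0003
grasp_force: 14.5
side thumb_pad [(0.45, [243.5, 192.2])]
side plunger_top []
top thumb_pad [(0.74, [223.5, 177.2]), (0.69, [195.7, 180.5])]
top plunger_top [(0.6, [194.4, 182.2]), (0.22, [295.7, 120.5])]
```

The arm has sprung open: the pad is back at (223.5,177.2), its open position. I'll lift off and check.

```bash
python3 -m creep '0 0.006 0.01 0 0;0 0 0.015 0 0;0 0 0.03 0 0;0 0 0.05 0 0;0 0 0.05 0 0;0 0.03 0.03 0 0;0 0.03 0 0 0;0 0 0 0 0'; python3 - <<'E'
from h import *
a=cams.read_camera("top");s=cams.read_camera("side")
for n in("rack_front","rack","thumb_pad","plunger_top","tab_top","spare_rack","tip_box","bottle","caps_top"):
  for c in("top","side"): print(n,c,[(round(r["p"],2),np.round(r["xy"],1).tolist()) for r in finder.tip_of(n,c)[:2]])
out=np.zeros((600,800,3),np.uint8)
out[:350,:500]=cv2.resize(a[150:220,150:250],None,fx=5,fy=5,interpolation=cv2.INTER_CUBIC)
out[:600,510:790]=cv2.resize(s[170:290,220:276],None,fx=5,fy=5,interpolation=cv2.INTER_CUBIC)
cv2.imwrite("pics/final.png",out[...,::-1])
E
```

```text
time_s: 23.22
tool_pos: [0.5355, 0.3513, 0.2472]
tool_rot: [180.0, -0.1, 94.4]
force: [-0.1, 0.9, -0.4]
grip_width: 0.0004
grasp_force: 0.0
rack_front top [(0.88, [215.9, 189.3]), (0.67, [217.0, 131.2])]
rack_front side [(0.98, [354.2, 191.3]), (0.44, [245.2, 247.6])]
rack top [(0.96, [339.9, 274.5]), (0.93, [239.7, 188.8])]
rack side [(0.69, [246.8, 254.0]), (0.66, [249.1, 235.5])]
thumb_pad top [(0.96, [221.9, 177.5])]
thumb_pad side [(0.78, [244.7, 191.2]), (0.54, [184.4, 248.2])]
plunger_top top [(0.53, [194.3, 181.4])]
plunger_top side [(0.16, [236.9, 280.5])]
tab_top top [(0.76, [161.0, 189.3]), (0.56, [218.6, 131.5])]
tab_top side [(0.73, [237.0, 281.1])]
spare_rack top [(0.96, [349.0, 166.7])]
spare_rack side [(0.55, [254.9, 156.4])]
tip_box top [(0.67, [218.1, 132.7])]
tip_box side [(0.62, [184.4, 246.6])]
bottle top [(0.8, [295.0, 119.0])]
bottle side [(0.6, [200.3, 192.0])]
caps_top top [(0.68, [333.3, 279.8])]
caps_top side [(0.73, [356.6, 177.2]), (0.62, [245.2, 236.0])]
```

View pics/final.png

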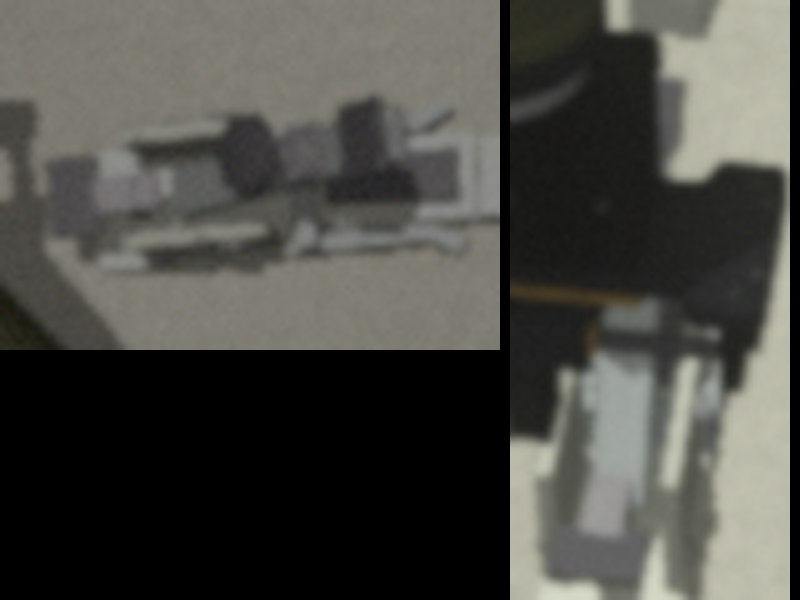

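The arm is open with the pad at crop (362,133), exactly as at the start. The tab is at rest and the rack lies in the channel, with the strip's rear end at crop (458,178), i.e. px (241.5,185). I'll check that against the home pose, then hand in.

```bash
python3 - <<'E'
from h import *
O=np.array([.5463,.157]);u=np.array([-.0732,.9973])
p=proj("top",[*(O+u*-.085),.0485]);print(p)
if abs(p[0]-241.2)<3: print(ticket.sign_off())
E
```

```text
[241.12617911 184.32254036]
the job is handed in; nothing more can be done
None
```

I handed in the job at about 24 s: the capped rack is home in the press, the arm is open again, and the rest of the bench shows no visible shift. The caps being home is inferred from the plunger's full stroke and forces; I did not measure the cap height directly.

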